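# Take the spray cap off the glass rinser

### The arm

A 6-joint arm with a two-finger parallel gripper is mounted at the origin on a cart in front of the work surface, level with it; the furniture and walls round the work are solid. World frame = base frame: x ahead of the robot, y to its left, z up, the work surface at z = 0. Lengths are in m, angles in degrees, forces in N, time in s.
With the tool pointing down it reaches from about 0.225 to 0.725 m from the base axis. Payload 3.1 kg.
Tool frame: the origin (TCP) lies midway between the tips of the shut fingers; the grasp point (between the pads) lies 19 mm behind it; z points along the fingers, y is the line along which they close (so a half turn about z gives the same grasp; the last joint's range is limited). The gripper opens to 85 mm and grips with 20 to 120 N. Pads are 22 mm wide; open, the fingers measure 114 mm over their backs; the gripper's body (76 mm by 85 mm) begins 54 mm behind the grasp point. The pads swing forward as they close: fully open they stand 13 mm farther back than shut.
Start: joints at [-77.739, 2.75, 5.684, 92.934, 0, 82.678], TCP at [0.176, -0.495, 0.231] pointing down, gripper open.
Joint ranges: [-166.93, 166.93], [-56.73, 111.36], [-69.38, 81.34], [-121.58, 131.49], [-85.45, 84.26], [-180, 180]. Speed limits (degrees/s): [159.86, 159.86, 180, 180, 180, 180].

### API

Orientations are given as [roll, pitch, yaw] about the fixed x, y, z axes, in that order (R = Rz(yaw) Ry(pitch) Rx(roll)).
In Python, from workcell import state, optics, ctrl gives the robot as it stands.
- The arm moves only by the tool move_arm, never from a script. Its argument "commands" is a list of rows, each an object with "xyz": the shift along the tool's x, y, z in m, a list of three; "twist": the turn, a rotation vector about the tool's x, y, z in degrees, a list of three; "jaw": the closure, from 0 (fully open) to 1 (shut). A call has 1 to 12 rows; each row is the pose to reach, as a shift and turn from the pose commanded when the call began, along the tool's axes at that moment; what a row does not reach only later rows make up. A row lasts 1/12 s, in which the tool goes at most 41.7 mm and 7.16 degrees, less where a joint would pass 70% of its speed; a pose out of reach is approached as far as the arm can. A call with a gripper value outside its range is refused whole. The fingers move at their own pace and stop on an object; the grip force is fixed at half the most. Time passes only in rows, so rows that repeat a pose let the fingers close. It gives the time, the measured TCP pose, the force, the opening and the grip force at its end, in the units of the state.
- state(): the state, without advancing time (a new reading comes with each control period).
- optics.read_camera(name): name is "scene" or "top"; returns a dict with "color" (384x512x3 uint8, red, green, blue), "intrinsics" (3x3 intrinsics, pixels), "rvec" (rotation vector, rad) and "tvec" (3), from world to camera coordinates, as OpenCV has them. Camera axes: x right, y down, z forward; pixel columns grow to the right and rows downward; lengths in m; the calibration is good to about 2 mm. A picture is of the moment at which its call begins. There is no depth.
- ctrl.sign_off(): hands the job in; it is judged then, once.
Trained networks look in a picture, given as the dict that the camera call returned (one of the last four; its "shot" number tells which), for a name from the list of things; names that differ only in an ending like _2 or _b are one class to them, and where a whole thing is asked for, a point or a joint stands for the part that bears it (a point fixed in the world has none). Each returns a list of dicts, best first, with "score" (0 to 1); they miss things now and then, are a little off and sometimes report something else, mostly with a low value. They report only what shows in the picture. A call takes as long as a camera call. They do not tell look-alikes from the thing itself.
- optics.regions_of(picture, label): "mask" (384x512 bool, what is visible of it) and "extent" ([left, top, right, bottom] in pixels, round what is visible of it).
The state is a dict: "t": time; "q": joint angles; "qvel": joint speeds; "effort": joint torques, N m; "position": TCP position; "tcp_rot": TCP orientation; "ft_force": force on the tool from outside, world axes, zero at the start; "moment": the same for the moment, N m; "gripper_width": finger opening in m; "gripper_force": force on a finger pad.
Only numpy, scipy, OpenCV 4.12 (cv2) and the standard library are available. Lean on these libraries where they do the work, as an engineer would, in place of code of your own. Each camera call takes 0.05 s, during which the arm holds its last target. There are 200 camera calls.

### The job

The tasting counter's glass rinser is due for descaling and its water is already shut off. Take the steel beaker that stands upside down on the drip mat and, keeping hold of it, press it mouth down and centred on the rinser's sprung grille until the grille is all the way down for a moment, to let off the leftover pressure; then stand the beaker upside down on the mat again. Now unscrew the ribbed spray cap in the middle of the grille - it may have a left-hand or a right-hand thread and nothing shows which, so try it both ways, about a quarter turn frees it - lift it straight off and finish while still holding it, level and about 10 cm clear above the rinser's middle; leave the pepper mill, the cheese and the honey jar where they are.

Things in the scene. Friction and masses are not known exactly. Their poses are not given: they have to be found in the camera images.
- rinser: glass rinser, fixed: steel drip tray 130 mm wide (y), walls 36 mm high, from x = -65 to +74 mm, and behind it a steel valve block 50 (x) x 72 (y) mm, 84 mm high, centred at x = +99 mm. Origin: on the worktop, under the axis of the spray cap and grille; z up; x points from the cap to the valve block.
- grille_centre (a point): point fixed to the rinser on the cap's axis, 44 mm above the worktop, level with the top of the grille at rest
- grille (a joint): travel of the sprung grille straight down, in m: 0 at rest, 0.012 all the way down. The grille is a grey plastic star with 8 spokes, 106 mm across, open in the middle (50 mm), its top 44 mm above the worktop at rest. Pushing it takes about 5 N to start and 13 N to bottom.
- spray_cap: loose black ribbed round cap, 44 mm across, 32 mm tall, metal-lined (250 g), steel spray disc on top; screwed on the hub in the middle of the grille. Origin: centre of its lower edge, 48 mm above the worktop while screwed on (top at 80 mm; lower edge 4 mm above the grille); z up, x parallel to the rinser's x at the start.
- beaker: loose steel beaker standing upside down: straight round, 66 mm across, 86 mm tall, wall 3 mm, with a small rolled rim (68 mm) at its mouth. Origin: centre of its mouth, which is underneath as it stands; z up towards its closed bottom. It goes over the spray cap with 8 mm to spare all round, and its rim lands on the grille's spokes. About 160 g.
- drip_mat: black ribbed rubber mat, fixed, 130 (x) x 120 (y) mm, top 8 mm above the worktop. Origin: centre of its underside.
- pepper_mill: wooden pepper mill, 58 mm across, 170 mm tall, a bystander; origin: centre of its underside
- small_wheel: small yellow whole cheese, 110 mm across, 50 mm high, a bystander; origin: centre of its underside
- honey_jar: honey jar, 60 mm across, 99 mm tall, a bystander; origin: centre of its underside
- cap_seat (a point): point fixed to the rinser where the screwed-on cap's origin lies. The hub has a coarse thread of unknown hand: the tightening way it stops after 5 to 15 degrees, depending on how hard it is wrung, and then the fingers slip; the loosening way it turns easily, is free after 70 degrees and can be lifted from there to 105 degrees (about 85 is best). It need not rise while turning; about 1 mm play.
Not all that is in view belongs to the job. Leave any brown or turquoise look-alike of the spray_cap alone.

How it is judged (in metres and radians):
On the way, in this order (a step that is already met when the one before it is completed fails the run):
1. the held beaker, upright on its mouth and centred, presses the grille all the way down (value of joint grille above 0.0105 m and horizontal distance between beaker and grille_centre below 0.012 m and z of beaker in the frame of grille_centre below 0.004 m and angle between beaker's own z axis and vertical below 0.15 rad and contact force between the fingers and beaker above 2 N), for 0.2 s.
2. the spray cap has been turned until free while still on its hub (angle between the x axis of spray_cap and the x axis of rinser, either way round above 0.9 rad and z of spray_cap in the frame of rinser below 0.06 m and horizontal distance between spray_cap and rinser below 0.008 m), for 0.05 s.
At the end, for the whole second after the job is handed in: The fingers hold the spray cap still and level (within 0.3 rad), its lower edge more than 70 mm above where it was screwed on and within 50 mm of the rinser's axis; the beaker stands upside down on the mat, its centre within 45 mm of the mat's middle in x and y, untouched (z of spray_cap in the frame of rinser above 0.118 m and horizontal distance between spray_cap and rinser below 0.05 m and angle between spray_cap's own z axis and vertical below 0.3 rad and contact force between the fingers and spray_cap above 2 N and linear speed of spray_cap below 0.03 m/s and x of beaker in the frame of drip_mat between -0.045 and 0.045 m and y of beaker in the frame of drip_mat between -0.045 and 0.045 m and z of beaker in the frame of drip_mat below 0.014 m and angle between beaker's own z axis and vertical below 0.1 rad and contact force between the arm and beaker below 0.1 N); the arm keeps its last pose, push and grip.
It fails at once if the beaker is tipped over (angle between beaker's own z axis and vertical above 0.8 rad).
It fails at once if the pepper mill is pushed more than 30 mm or knocked over (distance of pepper_mill from where it was at the start of the episode above 0.03 m or angle between pepper_mill's own z axis and vertical above 0.4 rad).
It fails at once if the cheese is pushed more than 30 mm (distance of small_wheel from where it was at the start of the episode above 0.03 m).
It fails at once if the honey jar is pushed more than 30 mm or knocked over (distance of honey_jar from where it was at the start of the episode above 0.03 m or angle between honey_jar's own z axis and vertical above 0.4 rad).
It also fails if it takes over 70 s, if anything falls off the work surface, if the arm or the gripper's body presses on something with over 40 N, if the wrist force passes 120 N, or if a joint passes its speed limit or range.

## Working session

There is one attempt and no reset: what is moved stays moved. The work goes in short steps, Python scripts to look and compute and a tool call to move; the robot and the scene stay as the last step left them, time stands still between calls to the robot, and variables do not carry over. Pictures are saved under pics/ and viewed, at most 10 in all, crops included, and the job is handed in when it is done.

Besides the shell and the picture viewer there is one more tool, called as a command line: name --argument value ..., lists and objects as JSON in quotes. move_arm: Moves the arm, as the interface text tells. Its arguments: {"type":"object","properties":{"commands":{"type":"array"}},"required":["commands"]}

```bash
mkdir -p pics; cat > h.py <<'E'
import numpy as np, cv2
from workcell import state, optics, ctrl
def cam(p):
    R=cv2.Rodrigues(np.array(p["rvec"],float))[0]; return R,np.array(p["tvec"],float).ravel(),np.array(p["intrinsics"],float)
def ray(p,u,v,z):
    R,t,K=cam(p); d=R.T@np.linalg.solve(K,[u,v,1.]); c=-R.T@t
    return c+d*(z-c[2])/d[2]
def proj(p,X):
    R,t,K=cam(p); return cv2.projectPoints(np.array(X,float).reshape(-1,3),np.array(p["rvec"],float),np.array(p["tvec"],float),K,None)[0].reshape(-1,2)
E
python3 - <<'E'
from h import *
print(state())
ims=[]
for n in("scene","top"):
    p=optics.read_camera(n); R,t,K=cam(p); print(n,"campos",-R.T@t, R[2])
    ims.append(p["color"][:,:,::-1]); cv2.imwrite(f"pics/{n}0.png",ims[-1])
    for l in["rinser","spray_cap","grille","beaker","drip_mat","pepper_mill","small_wheel","honey_jar"]:
        for r in optics.regions_of(p,l)[:3]:
            m=r["mask"]; ys,xs=np.nonzero(m)
            print(l,round(r["score"],2),r["extent"],xs.mean().round(1),ys.mean().round(1),ray(p,xs.mean(),ys.mean(),0.).round(3))
E
```

```text
{'t': 0.0, 'q': array([-7.77381256e+01,  2.79334109e+00,  5.59182248e+00,  9.29327200e+01,
        2.38307410e-04,  8.26777643e+01]), 'qvel': array([-0.03438717,  0.10669971, -0.05106107, -0.06449466,  0.0767702 ,
        0.10131276]), 'effort': array([ 2.80603335e-04, -3.38781631e+01,  3.20015216e+01,  2.02758727e-02,
       -1.16737592e-04, -4.50782323e-06]), 'position': array([ 0.17583668, -0.49403866,  0.23011491]), 'tcp_rot': array([-1.79866886e+02, -1.73449944e-02,  1.95840896e+01]), 'ft_force': array([-1.09974303, -0.81198021, -0.06808761]), 'moment': array([ 0.03322543,  0.02889652, -0.02002545]), 'gripper_force': 0.0, 'gripper_width': 0.08546132773311273}
scene campos [0.1653208  0.62570738 0.9365585 ] [ 0.36458615 -0.50205873 -0.78422827]
rinser 0.97 [304.2, 127.6, 395.9, 208.1] 346.6 168.0 [ 0.469 -0.143  0.   ]
spray_cap 0.62 [331.6, 201.6, 350.7, 224.8] 339.9 213.3 [ 0.41  -0.014  0.   ]
spray_cap 0.59 [359.0, 129.6, 378.5, 149.9] 366.4 137.2 [ 0.483 -0.267  0.   ]
spray_cap 0.53 [353.1, 151.6, 369.0, 175.4] 360.3 161.4 [ 0.453 -0.183  0.   ]
grille 0.69 [335.7, 149.9, 3
[... 736 characters left out ...]
13   0.   ]
spray_cap 0.82 [366.7, 224.4, 385.7, 242.2] 372.7 235.8 [ 0.474 -0.252  0.   ]
spray_cap 0.77 [275.3, 256.0, 290.5, 265.0] 281.2 259.8 [ 0.404 -0.003  0.   ]
spray_cap 0.68 [321.4, 243.7, 341.1, 263.1] 330.4 250.4 [ 0.432 -0.136  0.   ]
grille 0.62 [308.4, 233.9, 351.0, 269.8] 330.9 251.7 [ 0.429 -0.137  0.   ]
beaker 0.85 [206.0, 232.0, 233.5, 256.2] 219.5 244.2 [0.443 0.167 0.   ]
drip_mat 0.72 [198.8, 217.9, 245.3, 271.3] 218.5 248.1 [0.432 0.17  0.   ]
pepper_mill 0.87 [148.3, 131.7, 180.5, 163.1] 163.1 148.1 [0.712 0.337 0.   ]
small_wheel 0.7 [190.4, 127.3, 231.0, 167.0] 208.8 145.3 [0.722 0.207 0.   ]
honey_jar 0.57 [255.6, 129.9, 276.2, 158.0] 264.0 143.4 [0.73 0.05 0.  ]
```

```bash
ls pics
```

```text
scene0.png
top0.png
```

```bash
python3 - <<'E'
import cv2,numpy as np
a=cv2.imread("pics/scene0.png")[110:310,200:420];b=cv2.imread("pics/top0.png")[180:300,180:400]
cv2.imwrite("pics/a.png",cv2.resize(a,(660,600),interpolation=3))
cv2.imwrite("pics/b.png",cv2.resize(b,(800,436),interpolation=3))
E
```

```text
(no output)
```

View pics/a.png

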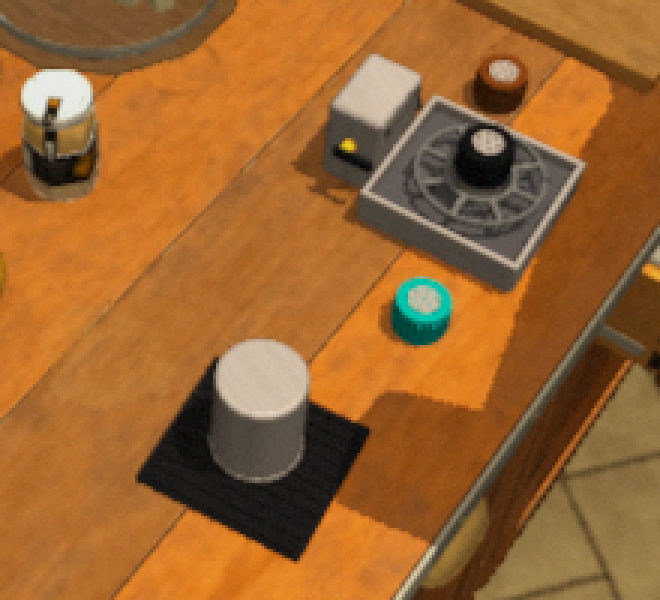

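View pics/b.png

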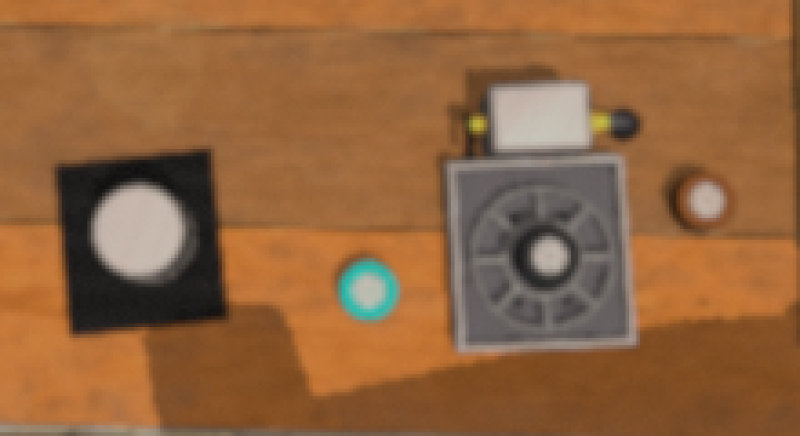

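The views show the black cap on the rinser at scene (361,161) and top (331,250). The beaker on the mat is at top (219,243). The turquoise and brown caps are decoys. Next I'll fit the exact poses.

```bash
cat >> h.py <<'E'
from scipy.optimize import least_squares
def cyl(x,y,z0,r,h):
    a=np.linspace(0,2*np.pi,48,endpoint=False); c=np.c_[x+r*np.cos(a),y+r*np.sin(a)]
    return np.vstack([np.c_[c,np.full(48,z)] for z in(z0,z0+h)])
def ext(p,X):
    u=proj(p,X); return np.r_[u.min(0),u.max(0)]
def fitcyl(obs,z0,r,h,x0):   # obs: list of (pic, extent)
    f=lambda s:np.concatenate([ext(p,cyl(s[0],s[1],z0,r,h))-e for p,e in obs])
    s=least_squares(f,x0,loss="soft_l1"); return s.x,s.fun.round(1)
def near(p,label,X,tol=20):
    u=proj(p,X)[0]; out=[]
    for r in optics.regions_of(p,label):
        ys,xs=np.nonzero(r["mask"]); 
        if np.hypot(xs.mean()-u[0],ys.mean()-u[1])<tol: return r
E
python3 - <<'E'
from h import *
ps=[optics.read_camera(n) for n in("scene","top")]
for l,z0,r,h,x0 in[("beaker",.008,.0335,.086,(.43,.16)),("spray_cap",.048,.022,.032,(.43,-.14)),("grille",.044,.053,0,(.43,-.14))]:
    obs=[]
    for p in ps:
        g=near(p,l,[*x0,z0+h/2])
        if g is not None: obs.append((p,np.array(g["extent"])))
    for o in [obs]+[[q] for q in obs]: print(l,*fitcyl(o,z0,r,h,x0))
for p in ps:
    for l,z in(("drip_mat",.008),("rinser",.036)):
        g=near(p,l,[.43,.16 if l=="drip_mat" else -.14,z],40)
        if g is None: continue
        c=cv2.findContours(g["mask"].astype(np.uint8),0,2)[0]; c=max(c,key=cv2.contourArea)
        b=cv2.boxPoints(cv2.minAreaRect(c)); print(l,[ray(p,*q,z)[:2].round(3) for q in b])
# mat dark pixels in top view
p=ps[1]; im=p["color"].max(2); m=np.zeros(im.shape,np.uint8); m[205:285,185:255]=(im[205:285,185:255]<50)
c=np.vstack(cv2.findContours(m,0,2)[0]); b=cv2.boxPoints(cv2.minAreaRect(c)); B=np.array([ray(p,*q,.008)[:2] for q in b]); print("mat",B.round(3),B.mean(0).round(3))
E
```

```text
beaker [0.44150579 0.15909896] [ 3.4  1.7 -0.8 -1.4 -1.6 -2.7  0.9  0.9]
beaker [0.44292592 0.16054593] [ 2.5  1.8 -1.8 -1.3]
beaker [0.43887833 0.15784783] [-1.1 -1.6  1.3  1.9]
spray_cap [ 0.42018407 -0.12621882] [ 0.4 -0.4  5.6 -0.3 -0.3 -0.1 -1.6 -2.1]
spray_cap [ 0.42559446 -0.12068235] [-2.8 -0.   2.3  0. ]
spray_cap [ 0.41746804 -0.12877448] [ 0.6  1.  -0.6 -1.1]
grille [ 0.43476847 -0.12473458] [ 0.4  1.4 -0.4 -1. ]
grille [ 0.43476847 -0.12473458] [ 0.4  1.4 -0.4 -1. ]
drip_mat [array([0.492, 0.237]), array([0.518, 0.11 ]), array([0.383, 0.102]), array([0.367, 0.225])]
rinser [array([ 0.552, -0.036]), array([ 0.589, -0.202]), array([ 0.369, -0.196]), array([ 0.35, -0.04])]
drip_mat [array([0.492, 0.24 ]), array([0.508, 0.121]), array([0.381, 0.102]), array([0.365, 0.22 ])]
rinser [array([ 0.556, -0.056]), array([ 0.558, -0.198]), array([ 0.362, -0.195]), array([ 0.359, -0.057])]
mat [[0.491 0.234]
 [0.505 0.122]
 [0.384 0.106]
 [0.37  0.217]] [0.437 0.17 ]
```

```bash
python3 - <<'E'
from h import *
S=optics.read_camera("scene");T=optics.read_camera("top")
b=lambda u,v:(u/3.636+180,v/3.636+180); a=lambda u,v:(u/3+200,v/3+110)
print("disc",ray(T,*b(548,256),.08),ray(S,*a(488,142),.08))
print("grille",ray(T,*b(541,256),.044),ray(S,*a(478,178),.044))
q=[ray(T,*b(*c),.036)[:2] for c in((445,155),(622,155),(637,345),(458,352))];print(np.round(q,3),np.mean(q,0))
q=[ray(S,*a(*c),.036)[:2] for c in((437,97),(584,162),(517,262),(362,192))];print(np.round(q,3),np.mean(q,0))
print("beaker",ray(T,*b(139,231),.094),ray(S,*a(262,378),.094))
E
```

```text
disc [ 0.4285257  -0.12624004  0.08      ] [ 0.43025713 -0.12834439  0.08      ]
grille [ 0.42999036 -0.12601093  0.044     ] [ 0.42857721 -0.12184884  0.044     ]
[[ 0.503 -0.057]
 [ 0.505 -0.187]
 [ 0.368 -0.196]
 [ 0.36  -0.067]] [ 0.43403276 -0.12659329]
[[ 0.503 -0.185]
 [ 0.371 -0.196]
 [ 0.365 -0.073]
 [ 0.497 -0.06 ]] [ 0.43396697 -0.12843043]
beaker [0.43980944 0.16113999 0.094     ] [0.44043798 0.16246532 0.094     ]
```

move_arm --commands '[{"xyz":[0,0,0],"twist":[0,0,0],"jaw":0}]'

```text
t: 1.68
position: [0.1759, -0.4946, 0.2313]
tcp_rot: [180.0, -0.0, 19.6]
ft_force: [0.4, 0.1, 0.1]
gripper_width: 0.0852
gripper_force: 0.0
```

move_arm --commands '[{"xyz":[0.02,-0.022,0],"twist":[0,0,-7],"jaw":0},{"xyz":[0.04,-0.044,0],"twist":[0,0,-14],"jaw":0},{"xyz":[0.06,-0.066,0],"twist":[0,0,-21],"jaw":0},{"xyz":[0.08,-0.088,0],"twist":[0,0,-28],"jaw":0},{"xyz":[0.1,-0.11,0],"twist":[0,0,-35],"jaw":0},{"xyz":[0.12,-0.132,0],"twist":[0,0,-42],"jaw":0},{"xyz":[0.14,-0.154,0],"twist":[0,0,-49],"jaw":0},{"xyz":[0.16,-0.176,0],"twist":[0,0,-56],"jaw":0},{"xyz":[0.18,-0.198,0],"twist":[0,0,-63],"jaw":0},{"xyz":[0.2,-0.22,0],"twist":[0,0,-70],"jaw":0},{"xyz":[0.22,-0.242,0],"twist":[0,0,-77],"jaw":0},{"xyz":[0.234,-0.265,0],"twist":[0,0,-84],"jaw":0}]'

```text
t: 2.68
position: [0.3083, -0.1651, 0.2315]
tcp_rot: [179.9, 0.0, 104.0]
ft_force: [0.4, 0.4, -0.1]
gripper_width: 0.0851
gripper_force: 0.0
```

```bash
cat >> h.py <<'E'
def to(x,y,z,yaw):
    s=state(); R=cv2.Rodrigues(np.zeros(3))[0]
    from scipy.spatial.transform import Rotation as Q
    M=Q.from_euler("xyz",s["tcp_rot"],degrees=True); G=Q.from_euler("xyz",[180,0,yaw],degrees=True)
    print("pos",s["position"].round(4),s["tcp_rot"].round(1),"q",s["q"].round(1),"w",s["gripper_width"].round(4),"F",s["ft_force"].round(1))
    print("xyz",M.inv().apply(np.array([x,y,z])-s["position"]).round(4),"twist",(M.inv()*G).as_rotvec(degrees=True).round(1))
E
python3 -c "
from h import *
to(.440,.161,.15,170)"
```

```text
Traceback (most recent call last):
  File "h.py", line 28, in to
    print("pos",s["position"].round(4),s["tcp_rot"].round(1),"q",s["q"].round(1),"w",s["gripper_width"].round(4),"F",s["ft_force"].round(1))
                                                                                     ^^^^^^^^^^^^^^^^^^^^^^^^
AttributeError: 'float' object has no attribute 'round'
```

```bash
sed -i 's/s\["gripper_width"\].round(4)/round(s["gripper_width"],4)/; s/ R=cv2.Rodrigues(np.zeros(3))\[0\]//' h.py
python3 -c "
from h import *
to(.440,.161,.15,170)"
```

```text
pos [ 0.3083 -0.1651  0.2315] [179.9   0.  104. ] q [-39.2 -23.6 -16.9  96.5   0.   36.8] w 0.0851 F [ 0.4  0.4 -0.1]
xyz [0.2848 0.2063 0.0815] twist [  0.    0.1 -66. ]
```

move_arm --commands '[{"xyz":[0.026,0.019,0],"twist":[0,0,-6],"jaw":0},{"xyz":[0.052,0.038,0],"twist":[0,0,-12],"jaw":0},{"xyz":[0.078,0.057,0],"twist":[0,0,-18],"jaw":0},{"xyz":[0.104,0.075,0],"twist":[0,0,-24],"jaw":0},{"xyz":[0.13,0.094,0],"twist":[0,0,-30],"jaw":0},{"xyz":[0.156,0.113,0],"twist":[0,0,-36],"jaw":0},{"xyz":[0.182,0.132,0],"twist":[0,0,-42],"jaw":0},{"xyz":[0.208,0.151,0.01],"twist":[0,0,-48],"jaw":0},{"xyz":[0.234,0.17,0.03],"twist":[0,0,-54],"jaw":0},{"xyz":[0.26,0.188,0.05],"twist":[0,0,-60],"jaw":0},{"xyz":[0.285,0.206,0.07],"twist":[0,0,-66],"jaw":0},{"xyz":[0.285,0.206,0.08],"twist":[0,0,-66],"jaw":0}]'

```text
t: 3.68
position: [0.4409, 0.1629, 0.1483]
tcp_rot: [179.9, -0.2, 170.1]
ft_force: [-0.8, 0.3, 0.2]
gripper_width: 0.0854
gripper_force: 0.0
```

```bash
python3 - <<'E'
from h import *
to(.440,.161,.045,170)
p=optics.read_camera("scene"); u,v=proj(p,[.44,.161,.09])[0].astype(int)
cv2.imwrite("pics/c.png",cv2.resize(p["color"][v-75:v+75,u-100:u+100,::-1],(800,600),interpolation=3)); print(u,v)
E
```

```text
pos [0.4409 0.1629 0.1483] [179.9  -0.2 170.1] q [ 12.   -5.5 -11.9  83.8   0.1  21.9] w 0.0854 F [-0.8  0.3  0.2]
xyz [ 0.0002 -0.0021  0.1033] twist [ 0.1 -0.2  0. ]
287 236
```

View pics/c.png

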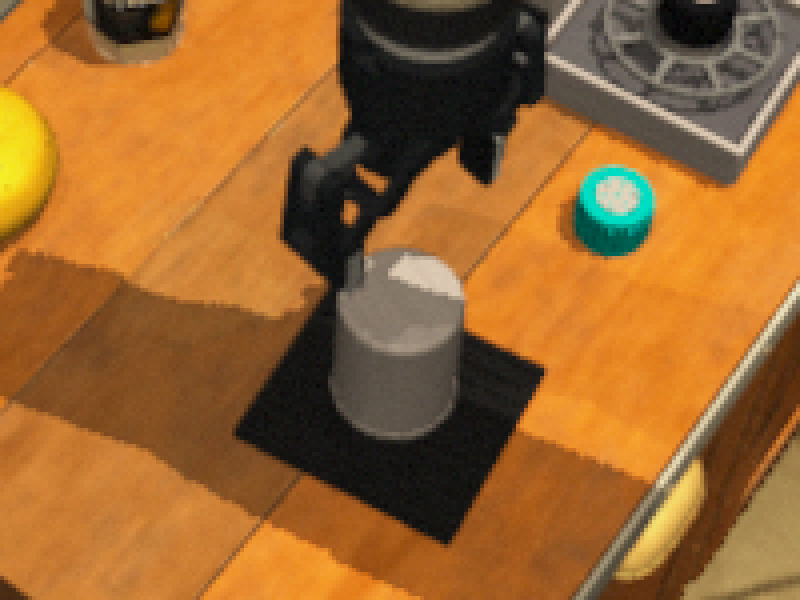

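The open fingers straddle the beaker, whose top centre is at crop (400,300). The aim looks right, so I'll descend and grip.

move_arm --commands '[{"xyz":[0,-0.002,0.015],"twist":[0,0,0],"jaw":0},{"xyz":[0,-0.002,0.03],"twist":[0,0,0],"jaw":0},{"xyz":[0,-0.002,0.045],"twist":[0,0,0],"jaw":0},{"xyz":[0,-0.002,0.06],"twist":[0,0,0],"jaw":0},{"xyz":[0,-0.002,0.075],"twist":[0,0,0],"jaw":0},{"xyz":[0,-0.002,0.09],"twist":[0,0,0],"jaw":0},{"xyz":[0,-0.002,0.1],"twist":[0,0,0],"jaw":0},{"xyz":[0,-0.002,0.1],"twist":[0,0,0],"jaw":0}]'

```text
t: 4.4
position: [0.4387, 0.1557, 0.0494]
tcp_rot: [-179.9, -0.2, 169.5]
ft_force: [-0.9, -0.6, -0.5]
gripper_width: 0.0855
gripper_force: 0.0
```

move_arm --commands '[{"xyz":[0,0,0],"twist":[0,0,0],"jaw":0.2},{"xyz":[0,0,0],"twist":[0,0,0],"jaw":0.4},{"xyz":[0,0,0],"twist":[0,0,0],"jaw":0.6},{"xyz":[0,0,0],"twist":[0,0,0],"jaw":0.8},{"xyz":[0,0,0],"twist":[0,0,0],"jaw":1},{"xyz":[0,0,0],"twist":[0,0,0],"jaw":1},{"xyz":[0,0,0],"twist":[0,0,0],"jaw":1},{"xyz":[0,0,0],"twist":[0,0,0],"jaw":1}]'

```text
t: 5.07
position: [0.4424, 0.1571, 0.0534]
tcp_rot: [179.9, 0.2, 169.6]
ft_force: [1.0, -0.4, 6.2]
gripper_width: 0.0645
gripper_force: 66.8
```

move_arm --commands '[{"xyz":[0,0,-0.02],"twist":[0,0,0],"jaw":1},{"xyz":[0,0,-0.04],"twist":[0,0,0],"jaw":1},{"xyz":[0,0,-0.06],"twist":[0,0,0],"jaw":1},{"xyz":[0,0,-0.08],"twist":[0,0,0],"jaw":1},{"xyz":[0,0,-0.1],"twist":[0,0,0],"jaw":1},{"xyz":[0,0,-0.12],"twist":[0,0,0],"jaw":1},{"xyz":[0,0,-0.13],"twist":[0,0,0],"jaw":1},{"xyz":[0,0,-0.13],"twist":[0,0,0],"jaw":1}]'

```text
t: 5.73
position: [0.442, 0.1572, 0.1838]
tcp_rot: [179.9, 0.2, 169.6]
ft_force: [0.1, -0.4, -1.4]
gripper_width: 0.0645
gripper_force: 66.9
```

```bash
python3 - <<'E'
from h import *
for i in range(3): to(.4295,-.127,.18,170); p=optics.read_camera("scene")
E
```

```text
pos [0.442  0.1572 0.1838] [179.9   0.2 169.6] q [11.4 -6.2 -8.5 87.5 -0.  21.8] w 0.0645 F [ 0.1 -0.4 -1.4]
xyz [-0.0391 -0.2817  0.0036] twist [ 0.1  0.2 -0.4]
pos [0.4411 0.157  0.182 ] [1.800e+02 1.000e-01 1.696e+02] q [11.4 -6.2 -8.6 87.4 -0.  21.8] w 0.0644 F [ 0.4  0.1 -1.5]
xyz [-0.0399 -0.2814  0.0019] twist [ 0.   0.1 -0.4]
pos [0.4403 0.1568 0.1806] [-180.    -0.   169.6] q [11.4 -6.1 -8.8 87.4 -0.  21.8] w 0.0645 F [ 0.7 -0.3 -1.2]
xyz [-0.0407 -0.2811  0.0007] twist [-0.  -0.  -0.4]
```

move_arm --commands '[{"xyz":[-0.004,-0.028,0],"twist":[0,0,0],"jaw":1},{"xyz":[-0.008,-0.056,0],"twist":[0,0,0],"jaw":1},{"xyz":[-0.012,-0.084,0],"twist":[0,0,0],"jaw":1},{"xyz":[-0.016,-0.112,0],"twist":[0,0,0],"jaw":1},{"xyz":[-0.02,-0.14,0],"twist":[0,0,0],"jaw":1},{"xyz":[-0.024,-0.168,0],"twist":[0,0,0],"jaw":1},{"xyz":[-0.028,-0.196,0],"twist":[0,0,0],"jaw":1},{"xyz":[-0.032,-0.224,0],"twist":[0,0,0],"jaw":1},{"xyz":[-0.036,-0.252,0],"twist":[0,0,0],"jaw":1},{"xyz":[-0.04,-0.281,0],"twist":[0,0,0],"jaw":1},{"xyz":[-0.04,-0.281,0],"twist":[0,0,0],"jaw":1},{"xyz":[-0.04,-0.281,0],"twist":[0,0,0],"jaw":1}]'

```text
t: 6.88
position: [0.4278, -0.1274, 0.1793]
tcp_rot: [179.9, -0.2, 169.4]
ft_force: [0.2, 0.5, -0.7]
gripper_width: 0.0645
gripper_force: 67.1
```

```bash
python3 - <<'E'
from h import *
obs=[]; ims=[]
for n in("scene","top"):
    p=optics.read_camera(n); to(.4295,-.127,.125,170); P=state()["position"]
    u,v=proj(p,[.43,-.127,.12])[0].astype(int); 
    C=p["color"][:,:,::-1].copy()
    c=C[v-50:v+50,u-50:u+50]; c=cv2.resize(c,(400,400),interpolation=3)
    q=((proj(p,cyl(P[0],P[1],P[2]-.045,.033,.086))-[u-50,v-50]+.5)*4).astype(int)
    for a in q: cv2.circle(c,tuple(map(int,a)),1,(0,255,0),-1)
    ims.append(c)
    g=optics.regions_of(p,"beaker"); print([ (round(r["score"],2),r["extent"]) for r in g[:2]], ext(p,cyl(P[0],P[1],P[2]-.045,.0335,.086)))
cv2.imwrite("pics/d.png",np.hstack(ims))
E
```

```text
pos [ 0.428  -0.1264  0.1796] [179.9  -0.2 169.5] q [-25.1  -9.1 -11.6  87.8   0.  -14.6] w 0.0645 F [-0.1 -0.1 -1.3]
xyz [-0.0018 -0.0004  0.0546] twist [ 0.1 -0.2 -0.5]
[(0.78, [352.7, 107.3, 390.0, 155.1])] [352.23061691 103.07663006 390.63460574 153.25990749]
pos [ 0.4285 -0.1256  0.1803] [ 1.799e+02 -1.000e-01  1.696e+02] q [-25.   -9.2 -11.5  87.8   0.  -14.6] w 0.0642 F [ 0.4  0.2 -0.8]
xyz [-0.0013 -0.0012  0.0553] twist [ 0.1 -0.1 -0.4]
[(0.68, [194.6, 219.5, 241.5, 269.7]), (0.63, [323.6, 253.2, 331.4, 265.4])] [319.73717601 233.02812198 353.70700613 263.33525503]
```

View pics/d.png

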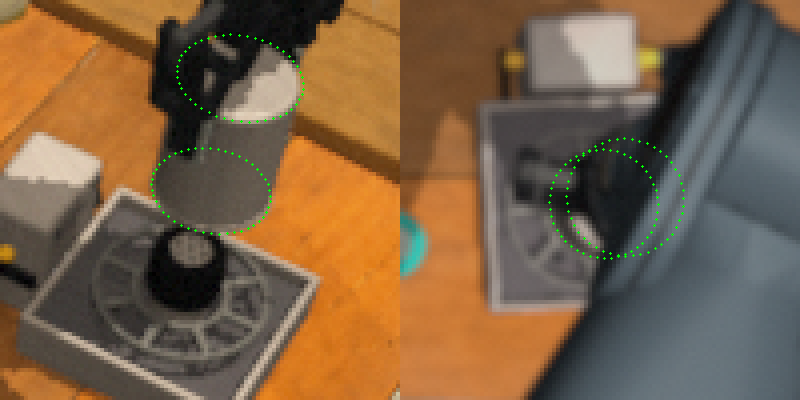

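The overlay matches the held beaker, with its mouth above the cap. I'll press down now.

move_arm --commands '[{"xyz":[-0.001,-0.001,0.012],"twist":[0,0,0],"jaw":1},{"xyz":[-0.001,-0.001,0.024],"twist":[0,0,0],"jaw":1},{"xyz":[-0.001,-0.001,0.036],"twist":[0,0,0],"jaw":1},{"xyz":[-0.001,-0.001,0.048],"twist":[0,0,0],"jaw":1},{"xyz":[-0.001,-0.001,0.06],"twist":[0,0,0],"jaw":1},{"xyz":[-0.001,-0.001,0.07],"twist":[0,0,0],"jaw":1},{"xyz":[-0.001,-0.001,0.08],"twist":[0,0,0],"jaw":1},{"xyz":[-0.001,-0.001,0.085],"twist":[0,0,0],"jaw":1},{"xyz":[-0.001,-0.001,0.085],"twist":[0,0,0],"jaw":1}]'

```text
t: 7.83
position: [0.4288, -0.1274, 0.0945]
tcp_rot: [180.0, -0.2, 169.6]
ft_force: [-0.3, 0.6, -1.5]
gripper_width: 0.0643
gripper_force: 67.1
```

move_arm --commands '[{"xyz":[0,0,0.004],"twist":[0,0,0],"jaw":1},{"xyz":[0,0,0.008],"twist":[0,0,0],"jaw":1},{"xyz":[0,0,0.012],"twist":[0,0,0],"jaw":1},{"xyz":[0,0,0.016],"twist":[0,0,0],"jaw":1},{"xyz":[0,0,0.02],"twist":[0,0,0],"jaw":1},{"xyz":[0,0,0.02],"twist":[0,0,0],"jaw":1},{"xyz":[0,0,0.02],"twist":[0,0,0],"jaw":1},{"xyz":[0,0,0.02],"twist":[0,0,0],"jaw":1}]'

```text
t: 8.5
position: [0.4309, -0.1284, 0.0789]
tcp_rot: [-180.0, 0.2, 169.6]
ft_force: [-2.1, 0.6, 9.6]
gripper_width: 0.0643
gripper_force: 68.1
```

```bash
python3 -c "
from h import *
to(.4295,-.127,.077,170)"
```

```text
pos [ 0.4309 -0.1284  0.0789] [-180.     0.2  169.6] q [-25.1  -7.5 -21.7  75.7  -0.  -14.7] w 0.0643 F [-2.1  0.6  9.6]
xyz [0.0016 0.0011 0.0019] twist [-0.   0.2 -0.4]
```

move_arm --commands '[{"xyz":[0,0,0.003],"twist":[0,0,0],"jaw":1},{"xyz":[0,0,0.006],"twist":[0,0,0],"jaw":1},{"xyz":[0,0,0.009],"twist":[0,0,0],"jaw":1},{"xyz":[0,0,0.012],"twist":[0,0,0],"jaw":1},{"xyz":[0,0,0.012],"twist":[0,0,0],"jaw":1},{"xyz":[0,0,0.012],"twist":[0,0,0],"jaw":1},{"xyz":[0,0,0.012],"twist":[0,0,0],"jaw":1},{"xyz":[0,0,0.012],"twist":[0,0,0],"jaw":1}]'

```text
t: 9.17
position: [0.432, -0.1288, 0.0769]
tcp_rot: [-179.9, 0.5, 169.6]
ft_force: [-20.4, 6.7, 53.1]
gripper_width: 0.0646
gripper_force: 72.3
```

The grille has bottomed: the force rose from 11 N to 53 N over 2 mm. I'll lift and take the beaker back to the mat.

move_arm --commands '[{"xyz":[0,0,-0.005],"twist":[0,0,0],"jaw":1},{"xyz":[0,0,-0.012],"twist":[0,0,0],"jaw":1},{"xyz":[0,0,-0.022],"twist":[0,0,0],"jaw":1},{"xyz":[0,0,-0.036],"twist":[0,0,0],"jaw":1},{"xyz":[0,0,-0.05],"twist":[0,0,0],"jaw":1},{"xyz":[0,0,-0.064],"twist":[0,0,0],"jaw":1},{"xyz":[0,0,-0.08],"twist":[0,0,0],"jaw":1},{"xyz":[0,0,-0.096],"twist":[0,0,0],"jaw":1},{"xyz":[0,0,-0.11],"twist":[0,0,0],"jaw":1},{"xyz":[0,0,-0.12],"twist":[0,0,0],"jaw":1},{"xyz":[0,0,-0.12],"twist":[0,0,0],"jaw":1}]'

```text
t: 10.08
position: [0.4313, -0.1285, 0.1868]
tcp_rot: [-179.9, 0.3, 169.6]
ft_force: [-0.1, 0.3, -0.6]
gripper_width: 0.0642
gripper_force: 67.2
```

```bash
python3 - <<'E'
from h import *
to(.438,.168,.18,170); p=optics.read_camera("scene"); P=state()["position"]
g=optics.regions_of(p,"beaker"); print([ (round(r["score"],2),r["extent"]) for r in g[:2]], ext(p,cyl(P[0],P[1],P[2]-.045,.0335,.086)))
E
```

```text
pos [ 0.4313 -0.1285  0.1868] [-179.9    0.3  169.6] q [-25.1  -9.1 -10.7  88.1  -0.  -14.7] w 0.0642 F [-0.1  0.3 -0.6]
xyz [0.0471 0.2929 0.0062] twist [-0.1  0.3 -0.4]
[(0.92, [352.7, 100.1, 390.5, 149.0])] [352.0051503  100.07923983 390.48916765 150.45387214]
```

move_arm --commands '[{"xyz":[0.005,0.029,0],"twist":[0,0,0],"jaw":1},{"xyz":[0.01,0.058,0],"twist":[0,0,0],"jaw":1},{"xyz":[0.014,0.087,0],"twist":[0,0,0],"jaw":1},{"xyz":[0.019,0.116,0],"twist":[0,0,0],"jaw":1},{"xyz":[0.024,0.146,0],"twist":[0,0,0],"jaw":1},{"xyz":[0.029,0.175,0],"twist":[0,0,0],"jaw":1},{"xyz":[0.033,0.204,0],"twist":[0,0,0],"jaw":1},{"xyz":[0.038,0.233,0],"twist":[0,0,0],"jaw":1},{"xyz":[0.043,0.262,0],"twist":[0,0,0],"jaw":1},{"xyz":[0.047,0.293,0],"twist":[0,0,0],"jaw":1},{"xyz":[0.047,0.293,0],"twist":[0,0,0],"jaw":1},{"xyz":[0.047,0.293,0],"twist":[0,0,0],"jaw":1}]'

```text
t: 11.18
position: [0.4355, 0.1699, 0.1826]
tcp_rot: [-179.9, -0.2, 169.8]
ft_force: [-0.2, 0.0, -1.1]
gripper_width: 0.0642
gripper_force: 67.3
```

move_arm --commands '[{"xyz":[0,0,0.015],"twist":[0,0,0],"jaw":1},{"xyz":[0,0,0.03],"twist":[0,0,0],"jaw":1},{"xyz":[0,0,0.045],"twist":[0,0,0],"jaw":1},{"xyz":[0,0,0.06],"twist":[0,0,0],"jaw":1},{"xyz":[0,0,0.075],"twist":[0,0,0],"jaw":1},{"xyz":[0,0,0.09],"twist":[0,0,0],"jaw":1},{"xyz":[0,0,0.105],"twist":[0,0,0],"jaw":1},{"xyz":[0,0,0.115],"twist":[0,0,0],"jaw":1},{"xyz":[0,0,0.12],"twist":[0,0,0],"jaw":1},{"xyz":[0,0,0.124],"twist":[0,0,0],"jaw":1},{"xyz":[0,0,0.124],"twist":[0,0,0],"jaw":1},{"xyz":[0,0,0.124],"twist":[0,0,0],"jaw":1}]'

```text
t: 12.18
position: [0.437, 0.1687, 0.0608]
tcp_rot: [180.0, 0.0, 169.6]
ft_force: [-0.2, -0.2, -1.2]
gripper_width: 0.0642
gripper_force: 67.3
```

move_arm --commands '[{"xyz":[0,0,0.003],"twist":[0,0,0],"jaw":1},{"xyz":[0,0,0.005],"twist":[0,0,0],"jaw":1},{"xyz":[0,0,0.007],"twist":[0,0,0],"jaw":1},{"xyz":[0,0,0.009],"twist":[0,0,0],"jaw":1},{"xyz":[0,0,0.009],"twist":[0,0,0],"jaw":1},{"xyz":[0,0,0.009],"twist":[0,0,0],"jaw":1}]'

```text
t: 12.68
position: [0.4372, 0.169, 0.0535]
tcp_rot: [180.0, 0.1, 169.6]
ft_force: [-3.5, -1.2, 7.8]
gripper_width: 0.0641
gripper_force: 68.1
```

Contact with the mat at 8 N. I'll open and rise.

move_arm --commands '[{"xyz":[0,0,-0.001],"twist":[0,0,0],"jaw":0.7},{"xyz":[0,0,-0.001],"twist":[0,0,0],"jaw":0.3},{"xyz":[0,0,-0.001],"twist":[0,0,0],"jaw":0},{"xyz":[0,0,-0.001],"twist":[0,0,0],"jaw":0},{"xyz":[0,0,-0.001],"twist":[0,0,0],"jaw":0},{"xyz":[0,0,-0.001],"twist":[0,0,0],"jaw":0},{"xyz":[0,0,-0.001],"twist":[0,0,0],"jaw":0},{"xyz":[0,0,-0.001],"twist":[0,0,0],"jaw":0}]'

```text
t: 13.35
position: [0.4365, 0.1688, 0.0521]
tcp_rot: [-180.0, -0.0, 169.6]
ft_force: [-0.3, 0.5, -0.6]
gripper_width: 0.0855
gripper_force: 0.0
```

move_arm --commands '[{"xyz":[0,0,-0.012],"twist":[0,0,0],"jaw":0},{"xyz":[0,0,-0.024],"twist":[0,0,0],"jaw":0},{"xyz":[0,0,-0.036],"twist":[0,0,0],"jaw":0},{"xyz":[0,0,-0.048],"twist":[0,0,0],"jaw":0},{"xyz":[0,0,-0.06],"twist":[0,0,0],"jaw":0},{"xyz":[0,0,-0.075],"twist":[0,0,0],"jaw":0},{"xyz":[0,0,-0.09],"twist":[0,0,0],"jaw":0},{"xyz":[0,0,-0.105],"twist":[0,0,0],"jaw":0},{"xyz":[0,0,-0.12],"twist":[0,0,0],"jaw":0},{"xyz":[0,0,-0.12],"twist":[0,0,0],"jaw":0}]'

```text
t: 14.18
position: [0.439, 0.1694, 0.1772]
tcp_rot: [179.8, 0.4, 169.6]
ft_force: [0.1, -0.0, -0.1]
gripper_width: 0.0854
gripper_force: 0.0
```

```bash
python3 - <<'E'
from h import *
p=optics.read_camera("scene"); to(.4295,-.127,.13,170)
g=optics.regions_of(p,"beaker"); print([ (round(r["score"],2),r["extent"]) for r in g[:2]], ext(p,cyl(.437,.169,.008,.0335,.086)))
E
```

```text
pos [0.4383 0.1692 0.1753] [179.9   0.3 169.6] q [12.9 -6.2 -9.4 86.4  0.  23.3] w 0.0856 F [-0.2 -0.2  0.2]
xyz [-0.0446 -0.293   0.0449] twist [ 0.1  0.3 -0.4]
[(0.8, [266.4, 224.7, 304.2, 275.0]), (0.6, [207.9, 135.6, 230.9, 175.0])] [269.24096954 225.14692406 303.51008348 274.49691641]
```

The beaker stands on the mat. Next is the cap.

move_arm --commands '[{"xyz":[-0.005,-0.03,0],"twist":[0,0,0],"jaw":0},{"xyz":[-0.01,-0.06,0],"twist":[0,0,0],"jaw":0},{"xyz":[-0.014,-0.09,0],"twist":[0,0,0],"jaw":0},{"xyz":[-0.018,-0.12,0],"twist":[0,0,0],"jaw":0},{"xyz":[-0.023,-0.15,0],"twist":[0,0,0],"jaw":0},{"xyz":[-0.027,-0.18,0],"twist":[0,0,0],"jaw":0},{"xyz":[-0.032,-0.21,0],"twist":[0,0,0],"jaw":0},{"xyz":[-0.036,-0.24,0.01],"twist":[0,0,0],"jaw":0},{"xyz":[-0.041,-0.27,0.02],"twist":[0,0,0],"jaw":0},{"xyz":[-0.045,-0.293,0.035],"twist":[0,0,0],"jaw":0},{"xyz":[-0.045,-0.293,0.045],"twist":[0,0,0],"jaw":0},{"xyz":[-0.045,-0.293,0.045],"twist":[0,0,0],"jaw":0}]'

```text
t: 15.28
position: [0.4253, -0.1272, 0.1235]
tcp_rot: [179.9, -0.4, 169.4]
ft_force: [0.4, 0.5, -0.2]
gripper_width: 0.0858
gripper_force: 0.0
```

```bash
python3 - <<'E'
from h import *
p=optics.read_camera("scene"); to(.4295,-.127,.051,170)
u,v=proj(p,[.43,-.127,.09])[0].astype(int)
cv2.imwrite("pics/e.png",cv2.resize(p["color"][v-50:v+50,u-50:u+50,::-1],(600,600),interpolation=3))
E
```

```text
pos [ 0.426  -0.1267  0.1249] [179.9  -0.3 169.5] q [-25.2  -8.9 -17.6  81.6   0.  -14.8] w 0.0855 F [ 0.1 -0.4 -1.2]
xyz [-0.0039  0.0002  0.0739] twist [ 0.1 -0.3 -0.5]
```

View pics/e.png

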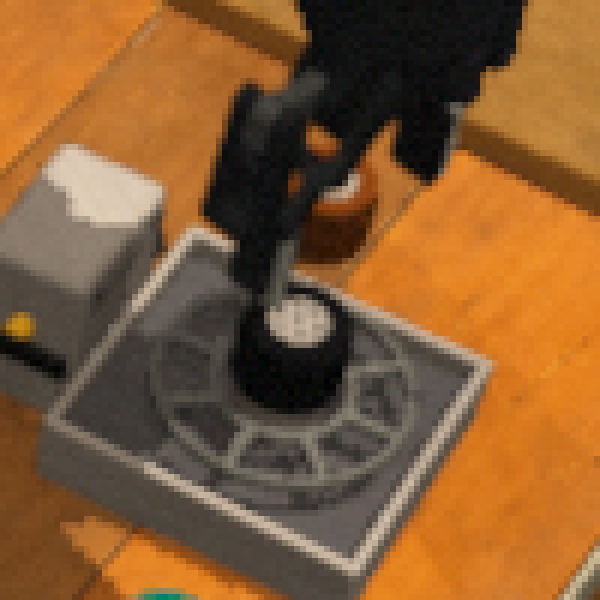

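The fingers straddle the black cap, with its disc at crop (300,320). I'll descend and grip.

move_arm --commands '[{"xyz":[-0.002,0,0.015],"twist":[0,0,0],"jaw":0},{"xyz":[-0.002,0,0.03],"twist":[0,0,0],"jaw":0},{"xyz":[-0.002,0,0.045],"twist":[0,0,0],"jaw":0},{"xyz":[-0.002,0,0.06],"twist":[0,0,0],"jaw":0},{"xyz":[-0.002,0,0.07],"twist":[0,0,0],"jaw":0},{"xyz":[-0.002,0,0.077],"twist":[0,0,0],"jaw":0},{"xyz":[-0.002,0,0.077],"twist":[0,0,0],"jaw":0},{"xyz":[-0.002,0,0.077],"twist":[0,0,0],"jaw":0},{"xyz":[-0.002,0,0.077],"twist":[0,0,0],"jaw":0}]'

```text
t: 16.08
position: [0.4306, -0.1279, 0.0513]
tcp_rot: [-180.0, 0.1, 169.6]
ft_force: [0.4, 0.5, 1.2]
gripper_width: 0.0855
gripper_force: 0.0
```

move_arm --commands '[{"xyz":[0,0,0],"twist":[0,0,0],"jaw":0.2},{"xyz":[0,0,0],"twist":[0,0,0],"jaw":0.4},{"xyz":[0,0,0],"twist":[0,0,0],"jaw":0.6},{"xyz":[0,0,0],"twist":[0,0,0],"jaw":0.8},{"xyz":[0,0,0],"twist":[0,0,0],"jaw":1},{"xyz":[0,0,0],"twist":[0,0,0],"jaw":1},{"xyz":[0,0,0],"twist":[0,0,0],"jaw":1},{"xyz":[0,0,0],"twist":[0,0,0],"jaw":1},{"xyz":[0,0,0],"twist":[0,0,0],"jaw":1}]'

```text
t: 16.83
position: [0.4304, -0.1281, 0.0512]
tcp_rot: [-180.0, 0.1, 169.6]
ft_force: [-0.8, 0.0, 5.7]
gripper_width: 0.0426
gripper_force: 60.6
```

```bash
python3 -c "
from h import *
to(.4295,-.127,.051,170);print(state()['moment'])"
```

```text
pos [ 0.4304 -0.1281  0.0512] [-1.800e+02  1.000e-01  1.696e+02] q [-25.1  -6.5 -24.   72.4   0.  -14.7] w 0.0426 F [-0.8  0.   5.7]
xyz [0.0011 0.0009 0.0002] twist [-0.   0.1 -0.4]
[ 0.11558029  0.08826513 -0.02845535]
```

move_arm --commands '[{"xyz":[0,0,0],"twist":[0,0,-3],"jaw":1},{"xyz":[0,0,0],"twist":[0,0,-6],"jaw":1},{"xyz":[0,0,0],"twist":[0,0,-9],"jaw":1},{"xyz":[0,0,0],"twist":[0,0,-12],"jaw":1},{"xyz":[0,0,0],"twist":[0,0,-15],"jaw":1},{"xyz":[0,0,0],"twist":[0,0,-18],"jaw":1},{"xyz":[0,0,0],"twist":[0,0,-20],"jaw":1}]'

```text
t: 17.42
position: [0.4311, -0.128, 0.0512]
tcp_rot: [180.0, 0.2, -170.6]
ft_force: [2.0, 1.6, 5.2]
gripper_width: 0.0424
gripper_force: 60.4
```

```bash
python3 -c "
from h import *
to(.4295,-.127,.051,170);print(state()['moment'],state()['effort'])"
```

```text
pos [ 0.4311 -0.128   0.0512] [ 180.     0.2 -170.6] q [-25.2  -6.5 -24.   72.4   0.1 -34.6] w 0.0424 F [2.  1.6 5.2]
xyz [0.0014 0.0012 0.0002] twist [ 0.   0.2 19.4]
[ 0.38856135 -0.21564888 -1.88310553] [  0.80044409 -24.71490383  28.62229407   0.16024517  -0.67014176
  -1.53185584]
```

Hard stop (1.9 N·m), so this is the tightening direction. I'll go the other way.

move_arm --commands '[{"xyz":[0,0,0],"twist":[0,0,4],"jaw":1},{"xyz":[0,0,0],"twist":[0,0,8],"jaw":1},{"xyz":[0,0,0],"twist":[0,0,12],"jaw":1},{"xyz":[0,0,0],"twist":[0,0,16],"jaw":1},{"xyz":[0,0,0],"twist":[0,0,20],"jaw":1},{"xyz":[0,0,0],"twist":[0,0,24],"jaw":1},{"xyz":[0,0,0],"twist":[0,0,28],"jaw":1},{"xyz":[0,0,0],"twist":[0,0,32],"jaw":1},{"xyz":[0,0,0],"twist":[0,0,36],"jaw":1},{"xyz":[0,0,0],"twist":[0,0,40],"jaw":1},{"xyz":[0,0,0],"twist":[0,0,44],"jaw":1},{"xyz":[0,0,0],"twist":[0,0,48],"jaw":1}]'

```text
t: 18.42
position: [0.4307, -0.1281, 0.0512]
tcp_rot: [180.0, 0.1, 141.4]
ft_force: [-0.1, 1.3, 5.6]
gripper_width: 0.0422
gripper_force: 60.9
```

```bash
python3 -c "
from h import *
to(.4295,-.127,.051,170);print(state()['moment'],state()['effort'])"
```

```text
pos [ 0.4307 -0.1281  0.0512] [1.800e+02 1.000e-01 1.414e+02] q [-25.1  -6.5 -24.   72.4   0.   13.5] w 0.0422 F [-0.1  1.3  5.6]
xyz [0.0016 0.0001 0.0002] twist [  0.    0.1 -28.6]
[0.12355037 0.0230603  0.08876114] [ -0.20501769 -24.56644893  28.81254673  -0.12132518  -0.12684349
  -0.5281673 ]
```

The cap turns easily, so it is a left-hand thread. I'll continue about 52°.

move_arm --commands '[{"xyz":[0,0,0],"twist":[0,0,5],"jaw":1},{"xyz":[0,0,0],"twist":[0,0,10],"jaw":1},{"xyz":[0,0,0],"twist":[0,0,15],"jaw":1},{"xyz":[0,0,0],"twist":[0,0,20],"jaw":1},{"xyz":[0,0,0],"twist":[0,0,25],"jaw":1},{"xyz":[0,0,0],"twist":[0,0,30],"jaw":1},{"xyz":[0,0,0],"twist":[0,0,35],"jaw":1},{"xyz":[0,0,0],"twist":[0,0,40],"jaw":1},{"xyz":[0,0,0],"twist":[0,0,45],"jaw":1},{"xyz":[0,0,0],"twist":[0,0,52],"jaw":1},{"xyz":[0,0,0],"twist":[0,0,52],"jaw":1},{"xyz":[0,0,0],"twist":[0,0,52],"jaw":1}]'

```text
t: 19.42
position: [0.4307, -0.1282, 0.0511]
tcp_rot: [179.9, 0.0, 89.7]
ft_force: [-0.7, 0.2, 5.6]
gripper_width: 0.042
gripper_force: 60.9
```

```bash
python3 -c "
from h import *
to(.4295,-.127,.051,90);print(state()['moment'],state()['effort'])"
```

```text
pos [ 0.4307 -0.1282  0.0511] [179.9   0.   89.7] q [-25.1  -6.5 -24.   72.4   0.   65.2] w 0.042 F [-0.7  0.2  5.6]
xyz [ 0.0012 -0.0012  0.0001] twist [ 0.1  0.  -0.3]
[ 0.01600782 -0.0094417  -0.03798505] [ -0.08854577 -24.40983295  28.56225193  -0.03775614  -0.06404186
   0.04241566]
```

Moment is near zero. I'll lift gently and watch the force.

move_arm --commands '[{"xyz":[0,0,-0.004],"twist":[0,0,0],"jaw":1},{"xyz":[0,0,-0.008],"twist":[0,0,0],"jaw":1},{"xyz":[0,0,-0.012],"twist":[0,0,0],"jaw":1},{"xyz":[0,0,-0.014],"twist":[0,0,0],"jaw":1},{"xyz":[0,0,-0.014],"twist":[0,0,0],"jaw":1}]'

```text
t: 19.83
position: [0.43, -0.1278, 0.0647]
tcp_rot: [180.0, -0.0, 89.6]
ft_force: [2.6, -0.3, -1.3]
gripper_width: 0.0422
gripper_force: 61.2
```

move_arm --commands '[{"xyz":[0,0,-0.01],"twist":[0,0,0],"jaw":1},{"xyz":[0,0,-0.02],"twist":[0,0,0],"jaw":1},{"xyz":[0,0,-0.032],"twist":[0,0,0],"jaw":1},{"xyz":[0,0,-0.045],"twist":[0,0,0],"jaw":1},{"xyz":[0,0,-0.058],"twist":[0,0,0],"jaw":1},{"xyz":[0,0,-0.07],"twist":[0,0,0],"jaw":1},{"xyz":[0,0,-0.08],"twist":[0,0,0],"jaw":1},{"xyz":[0,0,-0.086],"twist":[0,0,0],"jaw":1},{"xyz":[0,0,-0.09],"twist":[0,0,0],"jaw":1},{"xyz":[0,0,-0.09],"twist":[0,0,0],"jaw":1},{"xyz":[0,0,-0.09],"twist":[0,0,0],"jaw":1},{"xyz":[0,0,-0.09],"twist":[0,0,0],"jaw":1}]'

```text
t: 20.83
position: [0.4293, -0.1276, 0.1535]
tcp_rot: [-179.9, -0.0, 89.6]
ft_force: [-0.6, 0.2, -2.9]
gripper_width: 0.0422
gripper_force: 62.2
```

move_arm --commands '[{"xyz":[0,0,0],"twist":[0,0,0],"jaw":1},{"xyz":[0,0,0],"twist":[0,0,0],"jaw":1},{"xyz":[0,0,0],"twist":[0,0,0],"jaw":1},{"xyz":[0,0,0],"twist":[0,0,0],"jaw":1},{"xyz":[0,0,0],"twist":[0,0,0],"jaw":1},{"xyz":[0,0,0],"twist":[0,0,0],"jaw":1}]'

```text
t: 21.33
position: [0.4299, -0.1278, 0.1543]
tcp_rot: [-180.0, -0.0, 89.6]
ft_force: [-0.6, 1.0, -2.6]
gripper_width: 0.042
gripper_force: 62.2
```

```bash
python3 - <<'E'
from h import *
p=optics.read_camera("scene"); to(.4295,-.127,.15,90)
g=optics.regions_of(p,"beaker"); print([ (round(r["score"],2),r["extent"]) for r in g[:2]], ext(p,cyl(.437,.169,.008,.0335,.086)))
cv2.imwrite("pics/f.png",cv2.resize(p["color"][90:300,220:420,::-1],(571,600),interpolation=3))
E
```

```text
pos [ 0.4299 -0.1278  0.1543] [180.    0.   89.6] q [-25.1  -8.9 -14.3  84.7  -0.   65.3] w 0.0422 F [ 1.   0.1 -2.1]
xyz [ 0.0008 -0.0004  0.0043] twist [ 0.   0.  -0.4]
[(0.66, [265.7, 223.4, 304.6, 277.1])] [269.24096954 225.14692406 303.51008348 274.49691641]
```

View pics/f.png

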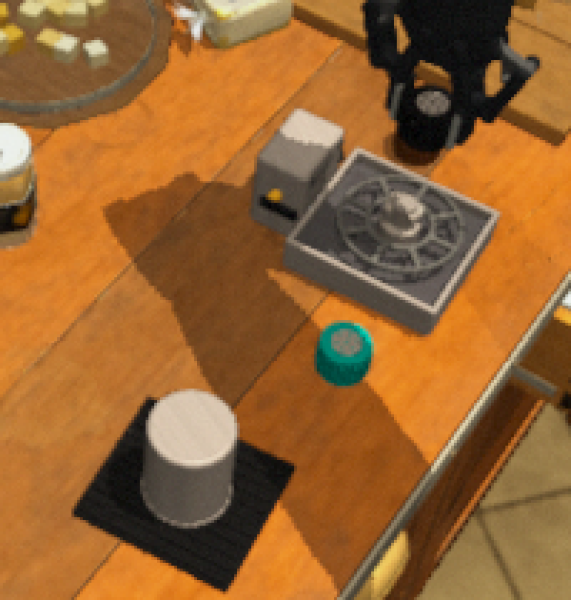

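The black cap is held level above the rinser at crop (432,110). The hub is bare at (400,215), and the beaker stands upside down on the mat at (190,460).

```bash
python3 -c "
from workcell import ctrl
print(ctrl.sign_off())"
```

```text
the job is handed in; nothing more can be done
None
```

I handed the job in, with no verdict returned: the beaker bottomed the grille and is back upside down on the mat, and the spray cap (left-hand thread) is held level about 10 cm above where it was screwed on.

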